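# Unload the burn-in rail and pack the module layer

## Task

The burn-in run is over: push the isolator lever on the test rail all the way over to off, away from the robot, and only then pull the modules off the rail, straight up against their spring catches. Stand them upright on the black packing slab, each inside one of the outlines printed there as an interlocking layer, three across and two along (any module in any outline, either way round; outlines left over stay empty), and when all are there set the clear dust cover squarely over them, long side along the slab's long side, so that it rests flat on the slab. Leave the screwdriver, solder spool and jar where they are.

Things in the scene. Friction and masses are not known exactly. Their poses are not given: they have to be found in the camera images.
- rail_fixture: Burn-in test rail, fixed: aluminium base plate 90 x 400 mm, 10 mm thick, with a steel top-hat rail along its y axis (top 32 mm over the bench) and, at its +y end, the isolator lever. Origin: on the bench under the rail's centre line; x across the rail, away from the robot; z up. Five clip stations at y = -145, -85, -25, 35, 95 mm in this frame, each empty or holding one module.
- station_1 (a point): Top of the rail at the station y = -145 mm. At each station a sprung roller either side of the rail hooks over a lip in the module's foot. A clipped module comes off by a straight pull up of about 7 to 14 N plus its weight: the rollers let go within the first 10 mm, the rail is clear of the foot after 25 mm.
- station_5 (a point): Top of the rail at the station y = 95 mm, the one nearest the isolator. Clipped modules stand upright with their length across the rail, origin 14 mm and top 82 mm above the bench, 10 mm apart when neighbours.
- isolator (a joint): Isolator lever, rad: 0 to 0.15 as found (on; leaning 0.5 to 0.35 rad from upright towards the robot), 1.0 = fully off (leaning 0.5 rad away from the robot, towards the fixture's +x). Its axis lies along the fixture's y, 32 mm above the bench, at fixture x 0, y 165 mm. Light friction; it stays where it is left.
- isolator_tip (a point): Centre of the 26 mm black ball on the end of the isolator's 60 mm long, 10 mm thick steel lever; 85 to 92 mm above the bench. The lever stands on a grey block 70 mm (x) by 50 mm (y), 25 mm high, on the base plate. A module in station 5 has its side 45 mm from the lever.
- module_1: Relay module, light grey plastic, loose, 160 to 260 g; all five alike, three to five present, an absent one reads None from the start. 78 mm long (x), 50 wide (y), symmetric end for end; shoulders 44 mm high; nose in the middle, 40 mm long (x), 50 wide, 68 high: grip it across the 40 mm, fingertips above the shoulders. 45 mm wide, 18 mm deep channel below. Origin: underside centre; z up.
- module_2: Like module_1; absent if it reads None from the start.
- module_3: Like module_1; absent if it reads None from the start.
- module_4: Like module_1; absent if it reads None from the start.
- module_5: Like module_1; absent if it reads None from the start.
- slab: Packing slab, fixed: black board 196 mm (x) by 224 mm (y), 15 mm thick, with five module outlines printed on top in white: three side by side with their length along the slab's x and, beyond them (+x), two end to end along its y. Origin: centre of its underside on the bench; z up. It lies on the robot's left or right, the cover on the other side.
- place_1 (a point): Centre of one printed outline, on the slab's top (15 mm above the bench); x along the outline's length. Outlines are 84 x 56 mm (3 mm more than the module all round), neighbours sharing a line. In the slab's frame at (-28, -56) mm, length along the slab's x.
- place_2 (a point): As place_1; in the slab's frame at (-28, 0) mm, length along the slab's x.
- place_3 (a point): As place_1; in the slab's frame at (-28, 56) mm, length along the slab's x.
- place_4 (a point): As place_1; in the slab's frame at (42, -42) mm, length (its own x) along the slab's y.
- place_5 (a point): As place_1; in the slab's frame at (42, 42) mm, length (its own x) along the slab's y.
- cover: Dust cover of clear plastic, loose, 280 g, open side down on the bench: 180 (x) by 208 mm (y) outside, 172 by 200 inside, 84 high (80 inside). In the middle of the top a black bar grip, 70 mm long (cover's x), 18 wide (y), 30 high, its top 114 mm over the lower rim. Origin: centre of the lower rim; z up.
- cover_grip (a point): Middle of the cover's bar grip, 99 mm above the cover's lower rim. The cover goes on with its long side along the slab's; a full layer is 134 by 162 mm, so the cover leaves 19 mm all round.
- screwdriver: Bystander: loose screwdriver lying on the bench to the robot's right. Leave alone.
- spool: Bystander: spool of solder wire, 60 mm across, 40 mm high, to the robot's left. Leave alone.
- jar: Bystander: jar, 52 mm across, 62 mm high, beyond the test rail. Leave alone.
Mind the look-alikes: they are no part of the job. Leave any pink look-alike of the module_3 alone.

How it is judged:
By the outcome, as a careful person would: the job done as asked, in the order asked, and still so for the second after the job is handed in, with the robot touching nothing.
Of module_1, module_2, module_3, module_4, module_5 only 3 to 5 are there at a start; the rules pass over those that are not, and their reading is None.
At some moment in a run one of cover, module_1, module_2, module_3, module_4, module_5 may be knocked a few centimetres aside while the robot is not near it.
Once in a run the grip may slacken for a moment while it holds something.
It also fails if it takes over 210 s, if anything falls off the work surface, if the arm or the gripper's body presses on something with over 40 N, if the wrist force passes 120 N, or if a joint passes its speed limit or range.

## Robot

A 6-joint arm with a two-finger parallel gripper is mounted at the origin on the work surface. World frame = base frame: x ahead of the robot, y to its left, z up, the work surface at z = 0. Lengths are in m, angles in rad, forces in N, time in s.
With the tool pointing down it reaches from about 0.35 to 0.85 m from the base axis. Payload 8.1 kg.
Tool frame: the origin (TCP) lies on the centre line of the jaws, within the pads' length; the fingertips stand robot.tips_ahead ahead of it and the grasp point (between the pads) lies 6 mm ahead of it (robot.tips_ahead is the distance from the TCP to the fingertips, in m); z points along the fingers, y is the line along which they close (so a half turn about z gives the same grasp; the last joint's range is limited). The gripper opens to 93 mm and grips with 3 to 60 N. Pads are 15 mm wide; open, the fingers measure 128 mm over their backs; the gripper's body (75 mm by 188 mm) begins 65 mm behind the grasp point.
Start: joints at [-1.379, 0.13, 1.488, -0, 1.523, -0.085], TCP at [0.164, -0.577, 0.244] pointing down, gripper open.
Joint ranges: [-2.96, 2.96], [-0.89, 2.26], [0.02, 2.5], [-1.34, 4.48], [0, 2.73], [-2.66, 2.66]. Speed limits (rad/s): [2.39, 2.39, 2.79, 3.14, 3.14, 3.14].

## Interface

Orientations are given as a rotation vector (axis times angle).
In Python, from plant import robot gives the robot as it stands.
- The arm moves only by the tool apply_moves, never from a script. Its arguments are lists of equal length, an entry for each row: "delta_pos": the shift along the tool's x, y, z in cm, a list of three; "twist": the turn about the tool's z in rad. A call has 1 to 8 rows; each row shifts and turns the commanded pose from where the row before left it, along the tool's axes as they then stand; what a row does not reach is not made up. A row lasts 1/8 s, in which the tool goes at most 62.5 mm and 10.7 degrees, less where a joint would pass 70% of its speed; a pose out of reach is approached as far as the arm can. A call with a gripper value outside its range is refused whole. "gripper" is the finger opening in cm, from 0 to 9.3, set as the call begins (left out, the last holds). The fingers move at their own pace and stop on an object; "squeeze" is the grip in N (left out, the last holds). Time passes only in rows, so rows that do not move let the fingers close. It gives the time, the measured TCP pose, the force, the opening and the grip force at its end, in the units of the state.
- robot.read_state(): the state, without advancing time (a new reading comes with each control period).
- robot.read_camera(name): name is "scene" or "top" or "wrist"; returns a dict with "frame" (400x640x3 uint8, red, green, blue), "vertical_fov" (degrees; the focal length in pixels is half the picture's height over the tangent of half this angle, whatever the lens; pixels are square), "cx", "cy" (the principal point, pixels), "R" (3x3) and "t" (3): a world point X has camera coordinates R X + t. Camera axes: x right, y down, z forward; pixel columns grow to the right and rows downward; lengths in m; the calibration is good to about 2 mm. A picture is of the moment at which its call begins. There is no depth.
- robot.close_job(): hands the job in; it is judged then, once.
The state is a dict: "t": time; "q": joint angles; "dq": joint speeds; "joint_torque": joint torques, N m; "tool_pos": TCP position; "orientation": TCP orientation; "force": force on the tool from outside, world axes, zero at the start; "wrist_torque": the same for the moment, N m; "opening": finger opening in m; "gripper_force": force on a finger pad.
Only numpy, scipy, OpenCV 4.12 (cv2) and the standard library are available. Lean on these libraries where they do the work, as an engineer would, in place of code of your own. Each camera call takes 0.05 s, during which the arm holds its last target. There are 200 camera calls.

## Working session

There is one attempt and no reset: what is moved stays moved. The work goes in short steps, Python scripts to look and compute and a tool call to move; the robot and the scene stay as the last step left them, time stands still between calls to the robot, and variables do not carry over. Pictures are saved under pics/ and viewed, at most 14 in all, crops included, and the job is handed in when it is done.

Besides the shell and the picture viewer there is one more tool, called by a JSON object that holds its "api" and its "payload". apply_moves: Moves the arm, as the interface text tells. Its arguments: {"type":"object","properties":{"delta_pos":{"type":"array"},"twist":{"type":"array"},"gripper":{"type":"number"},"squeeze":{"type":"number"}},"required":["delta_pos","twist"]}

```bash
mkdir -p pics; ls
cat > h.py <<'E'
import numpy as np, cv2, sys
sys.path.insert(0,'.')
from plant import robot
def cam(n): return robot.read_camera(n)
def save(c,f): cv2.imwrite(f,cv2.cvtColor(c["frame"],cv2.COLOR_RGB2BGR))
def foc(c): return 200/np.tan(np.radians(c["vertical_fov"])/2)
def ray(c,u,v,z):
    f=foc(c);R=np.array(c["R"]);t=np.array(c["t"])
    o=-R.T@t; d=R.T@np.array([(u-c["cx"])/f,(v-c["cy"])/f,1]); s=(z-o[2])/d[2]; return o+s*d
def proj(c,X):
    p=np.array(c["R"])@np.array(X)+np.array(c["t"]); f=foc(c); return np.array([c["cx"]+f*p[0]/p[2],c["cy"]+f*p[1]/p[2]])
E
python3 - <<'E'
from h import *
for n in("top","scene","wrist"):
    c=cam(n);save(c,f"pics/{n}0.png");print(n,{k:np.round(c[k],3).tolist() for k in c if k!="frame"}, (-np.array(c["R"]).T@c["t"]).round(3))
s=robot.read_state();print(s,robot.tips_ahead)
E
```

```text
pics
top {'vertical_fov': 50.038, 'cx': 321.497, 'cy': 206.386, 'R': [[-0.009, -1.0, -0.003], [-0.99, 0.01, -0.14], [0.14, 0.002, -0.99]], 't': [-0.003, 0.616, 1.216]} [ 0.44  -0.011  1.29 ]
scene {'vertical_fov': 56.637, 'cx': 313.993, 'cy': 199.188, 'R': [[0.779, 0.627, 0.012], [0.459, -0.558, -0.692], [-0.427, 0.544, -0.722]], 't': [-0.485, -0.223, 1.221]} [ 1.001 -0.485  0.733]
wrist {'vertical_fov': 66.525, 'cx': 317.815, 'cy': 199.574, 'R': [[0.273, -0.962, -0.001], [-0.929, -0.264, 0.26], [-0.25, -0.07, -0.966]], 't': [-0.599, -0.032, 0.389]} [ 0.232 -0.557  0.384]
{'t': 0.15, 'q': array([-1.37938646e+00,  1.30940550e-01,  1.48902950e+00,  1.22806028e-05,
        1.52304400e+00, -8.54167842e-02]), 'dq': array([ 0.00043889, -0.0026925 , -0.00359764, -0.00095291,  0.00118538,
        0.00091814]), 'joint_torque': array([ 9.86650302e-04, -5.60472858e+01, -4.92335808e+01,  7.68978847e-02,
        3.05733865e-02, -9.58818919e-05]), 'tool_pos': array([ 0.16391939, -0.57674288,  0.24285637]), 'orientation': array([-3.11014062e+00, -4.33254305e-01,  9.89856804e-05]), 'force': array([-0.82451301,  0.07906087,  0.25010727]), 'wrist_torque': array([ 0.00819599, -0.0352597 , -0.01436399]), 'gripper_force': 0.0, 'opening': 0.09298580112413184} 0.025
```

View pics/top0.png

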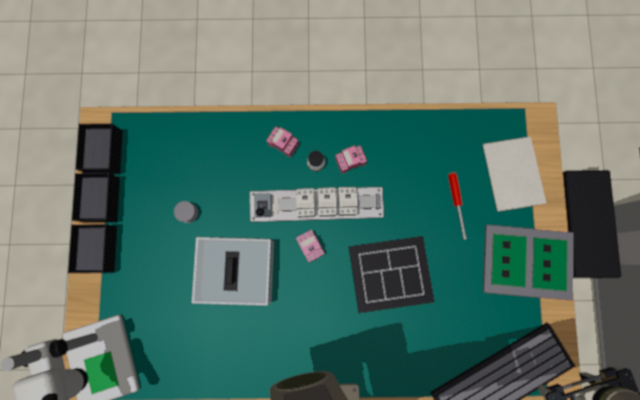

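View pics/scene0.png

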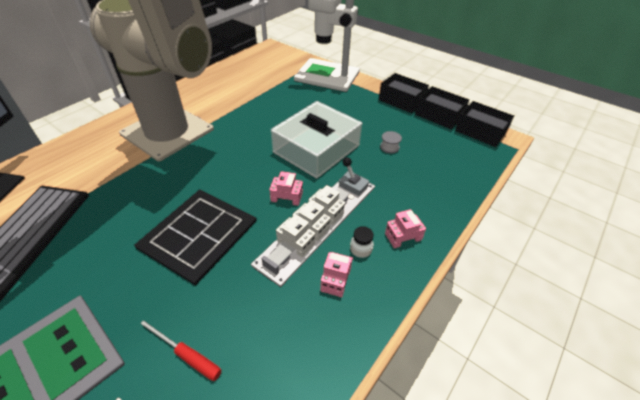

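The top view shows the rail around row 204, with the lever at (263,205) and white modules at columns 305, 327 and 348, so stations 2–4 are occupied and 1 and 5 are empty. The slab is at (390,273), the cover at (232,271), and the pink look-alikes are at (282,140), (351,158) and (311,246).

```bash
cat >> h.py <<'E'
def rect(c,mask,z,roi):
    m=np.zeros_like(mask);x0,y0,x1,y1=roi;m[y0:y1,x0:x1]=mask[y0:y1,x0:x1]
    ys,xs=np.nonzero(m); P=np.array([ray(c,u,v,z)[:2] for u,v in zip(xs,ys)],np.float32)
    (a,b),(w,h),ang=cv2.minAreaRect(P*1000); return (round(a,1),round(b,1)),(round(w,1),round(h,1)),round(ang,1),len(xs)
def masks(c):
    f=c["frame"].astype(int);mx=f.max(2);mn=f.min(2);return dict(white=((mx-mn<40)&(mn>150)),grey=((mx-mn<45)&(mn>105)),dark=(mx<50))
E
python3 - <<'E'
from h import *
c=cam("top");m=masks(c);f=c["frame"]
print("slab lines",rect(c,(f.min(2)>90),.015,(352,240,432,308)))
print("slab dark",rect(c,m["dark"],.015,(345,232,440,315)))
print("plate",rect(c,m["white"]|m["grey"],.010,(245,180,390,225)))
print("bar",rect(c,m["dark"],.114,(215,245,250,295)))
print("cover",rect(c,m["grey"],.084,(185,230,280,312)))
print("ball dark",[ (np.nonzero(m["dark"][180:225,248:276])[i].mean()) for i in(0,1)])
s=cam("scene")
a=cv2.resize(f[175:315,180:440],None,fx=3,fy=3,interpolation=cv2.INTER_CUBIC)
b=cv2.resize(s["frame"][100:300,240:400],(448,560) and None,fx=3,fy=3,interpolation=cv2.INTER_CUBIC)
cv2.imwrite("pics/a1.png",a[:,:,::-1]);cv2.imwrite("pics/b1.png",b[:,:,::-1])
E
```

```text
slab lines ((418.0, -210.6), (146.5, 174.7), 7.5, 637)
slab dark ((418.3, -210.5), (190.1, 218.8), 7.5, 3377)
plate ((630.1, 6.8), (97.4, 401.5), 1.4, 3815)
bar ((436.9, 238.0), (30.1, 86.6), 88.0, 309)
cover ((432.4, 244.4), (213.0, 184.2), 87.9, 4535)
ball dark [np.float64(31.285714285714285), np.float64(12.061224489795919)]
```

View pics/a1.png

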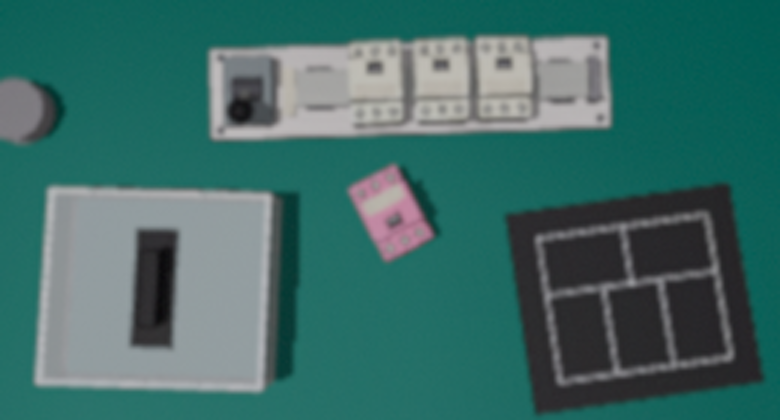

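View pics/b1.png

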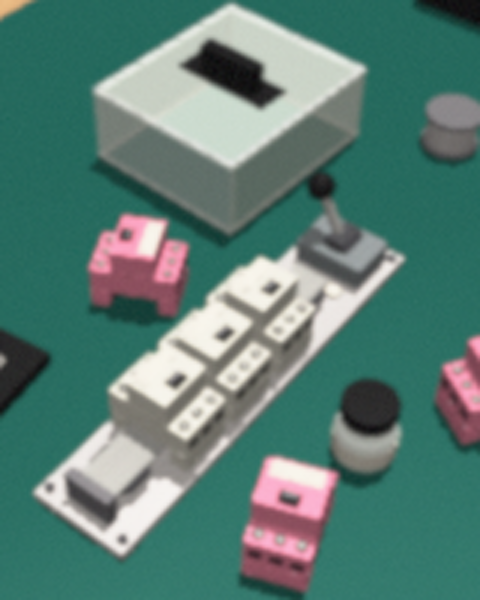

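The crop confirms modules in stations 2, 3 and 4 and the lever ball at full-image (260,211). In the scene crop the ball is at (347,162), leaning towards the robot. Next I'll move towards the lever.

```bash
cat >> h.py <<'E'
from scipy.spatial.transform import Rotation as Ro
def psi():
    R=Ro.from_rotvec(robot.read_state()["orientation"]).as_matrix(); return np.degrees(np.arctan2(R[1,0],R[0,0])), R
def go(x,y,z,ps=None):
    "total shift (cm, tool axes now) and twist; shift is also given for the axes after the twist"
    s=robot.read_state();p,R=psi();d=np.array([x,y,z])-s["tool_pos"]
    tw=0 if ps is None else -np.radians((ps-p+180)%360-180)
    R2=R@Ro.from_rotvec([0,0,tw]).as_matrix()
    print("now",s["tool_pos"].round(4),"psi",round(p,2),"F",s["force"].round(1),"t",round(s["t"],2),"| shift before twist",(R.T@d*100).round(2),"twist",round(tw,4),"| after",(R2.T@d*100).round(2))
def tri(cs,uvs):
    A=[];b=[]
    for c,(u,v) in zip(cs,uvs):
        o=-np.array(c["R"]).T@c["t"];d=np.array(c["R"]).T@[(u-c["cx"])/foc(c),(v-c["cy"])/foc(c),1];d/=np.linalg.norm(d)
        M=np.eye(3)-np.outer(d,d);A.append(M);b.append(M@o)
    return np.linalg.lstsq(np.vstack(A),np.hstack(b),rcond=None)[0]
E
python3 - <<'E'
from h import *
print("ball",tri([cam("top"),cam("scene")],[(260,211),(347,162)]).round(4))
go(.535,.172,.243,91.4)
E
```

```text
ball [0.5993 0.1663 0.085 ]
now [ 0.164  -0.577   0.2434] psi 15.86 F [ 0.3  0.4 -0.2] t 0.35 | shift before twist [ 56.16 -61.91   0.07] twist -1.3184 | after [7.397e+01 3.892e+01 7.000e-02]
```

{"api": "apply_moves", "payload": {"delta_pos": [[0,0,0],[0,0,0],[0,0,0],[0,0,0],[0,0,0],[0,0,0],[0,0,0],[0,0,0]], "twist": [-0.165,-0.165,-0.165,-0.165,-0.165,-0.165,-0.165,-0.163], "gripper": 0}}

```text
t: 1.35
tool_pos: [0.164, -0.5771, 0.2436]
orientation: [-2.188, -2.254, -0.0]
force: [0.1, -0.2, 0.0]
opening: 0.0175
gripper_force: 0.0
```

{"api": "apply_moves", "payload": {"delta_pos": [[4.6,2.4,0],[4.6,2.4,0],[4.6,2.4,0],[4.6,2.4,0],[4.6,2.4,0],[4.6,2.4,0],[4.6,2.4,0],[4.6,2.4,0]], "twist": [0,0,0,0,0,0,0,0]}}

```text
t: 2.35
tool_pos: [0.3476, -0.2032, 0.2439]
orientation: [2.194, 2.247, 0.0]
force: [0.2, 0.9, -0.1]
opening: 0.0005
gripper_force: 0.0
```

{"api": "apply_moves", "payload": {"delta_pos": [[4.6,2.4,0],[4.6,2.4,0],[4.6,2.4,0],[4.6,2.4,0],[4.6,2.4,0],[4.6,2.4,0],[4.6,2.4,0],[0,0,0]], "twist": [0,0,0,0,0,0,0,0]}}

```text
t: 3.35
tool_pos: [0.5078, 0.1242, 0.2431]
orientation: [-2.19, -2.251, 0.0]
force: [-0.2, -0.9, 0.0]
opening: 0.0006
gripper_force: 0.0
```

Run:
```python
from h import *
c=cam("wrist");save(c,"pics/w1.png");print((-np.array(c["R"]).T@c["t"]).round(3));go(.535,.170,.095,91.4)
for n,X in dict(ball=(.599,.166,.085),st4=(.6255,.042,.082)).items(): print(n,proj(c,X))
```

```text
[0.504 0.196 0.384]
now [0.5073 0.1226 0.2431] psi 91.54 F [ 0.8  0.2 -0.5] t 3.4 | shift before twist [ 4.67  2.91 14.81] twist 0.0024 | after [ 4.68  2.9  14.81]
ball [414.11908116 152.48485126]
st4 [425.0349313  267.17601963]
```

View pics/w1.png

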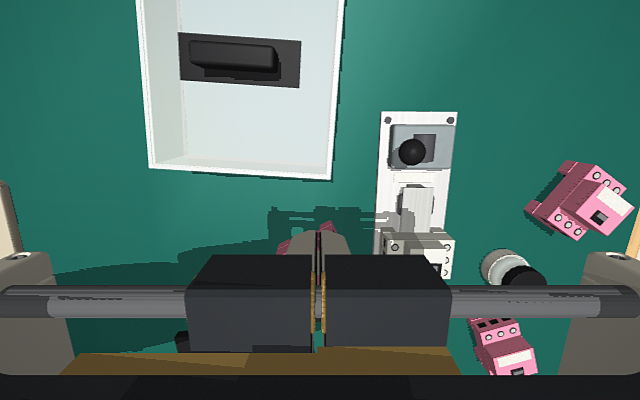

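The wrist picture shows the lever ball at (412,151), as predicted, with the cover on the left, station 5 empty and the station 4 module at (420,250). I'll descend between the cover and the lever.

{"api": "apply_moves", "payload": {"delta_pos": [[2.2,2.5,0],[2.2,2.5,0],[0,0,0],[0,0,4],[0,0,4],[0,0,4],[0,0,2.8],[0,0,0]], "twist": [0,0,0,0,0,0,0,0]}}

```text
t: 4.4
tool_pos: [0.5536, 0.1646, 0.0932]
orientation: [-2.194, -2.245, 0.008]
force: [-0.5, 0.4, 0.9]
opening: 0.0004
gripper_force: 0.0
```

{"api": "apply_moves", "payload": {"delta_pos": [[0,1,0],[0,1,0],[0,1,0],[0,1,0],[0,1,0],[0,0.6,0],[0,0.5,0],[0,0,0]], "twist": [0,0,0,0,0,0,0,0]}}

```text
t: 5.4
tool_pos: [0.6174, 0.1679, 0.0954]
orientation: [-2.195, -2.248, 0.0]
force: [0.3, 0.5, 0.2]
opening: 0.0004
gripper_force: 0.0
```

{"api": "apply_moves", "payload": {"delta_pos": [[0,0.3,0],[0,0.2,0],[0,0,0]], "twist": [0,0,0]}}

```text
t: 5.78
tool_pos: [0.6222, 0.1681, 0.0956]
orientation: [-2.194, -2.248, 0.0]
force: [-0.3, -0.4, -0.7]
opening: 0.0004
gripper_force: 0.3
```

{"api": "apply_moves", "payload": {"delta_pos": [[0,0.2,0],[0,0.1,0],[0,0,0]], "twist": [0,0,0]}}

```text
t: 6.15
tool_pos: [0.6254, 0.1681, 0.0957]
orientation: [2.195, 2.248, 0.0]
force: [-2.0, 0.2, -1.2]
opening: 0.0002
gripper_force: 0.4
```

{"api": "apply_moves", "payload": {"delta_pos": [[0,0.2,0],[0,0,0]], "twist": [0,0]}}

```text
t: 6.4
tool_pos: [0.6269, 0.1682, 0.0955]
orientation: [-2.194, -2.247, 0.001]
force: [-3.6, -0.5, 1.3]
opening: 0.0005
gripper_force: 1.9
```

{"api": "apply_moves", "payload": {"delta_pos": [[0,0.2,0],[0,0,0]], "twist": [0,0]}}

```text
t: 6.65
tool_pos: [0.6273, 0.1682, 0.0954]
orientation: [-2.192, -2.246, 0.006]
force: [-14.0, -1.3, 7.4]
opening: 0.0006
gripper_force: 6.7
```

{"api": "apply_moves", "payload": {"delta_pos": [[0,-1,0],[0,-1,0],[0,-0.5,0],[0,0,-4],[0,0,-4],[0,0,-4],[0,0,-4],[0,0,0]], "twist": [0,0,0,0,0,0,0,0]}}

```text
t: 7.65
tool_pos: [0.6064, 0.1681, 0.2609]
orientation: [2.191, 2.244, 0.011]
force: [0.2, 0.6, 0.2]
opening: 0.0003
gripper_force: 0.0
```

{"api": "apply_moves", "payload": {"delta_pos": [[-4.5,0.2,0],[-4.5,0.2,0],[-4.5,0.2,0],[-4.5,0.2,0],[-4.5,0.2,0],[-4.5,0.2,0],[0,0,0]], "twist": [0,0,0,0,0,0,0], "gripper": 6}}

```text
t: 8.52
tool_pos: [0.622, -0.1051, 0.2541]
orientation: [-2.199, -2.243, 0.002]
force: [-0.8, 0.2, 0.1]
opening: 0.0595
gripper_force: 0.0
```

Run:
```python
from h import *
c=cam("wrist");save(c,"pics/w2.png");go(.626,-.078,.243,91.4)
```

```text
now [ 0.6221 -0.1032  0.2543] psi 91.22 F [0.4 0.6 0.6] t 8.57 | shift before twist [2.51 0.44 1.13] twist -0.0031 | after [2.51 0.45 1.13]
```

View pics/w2.png

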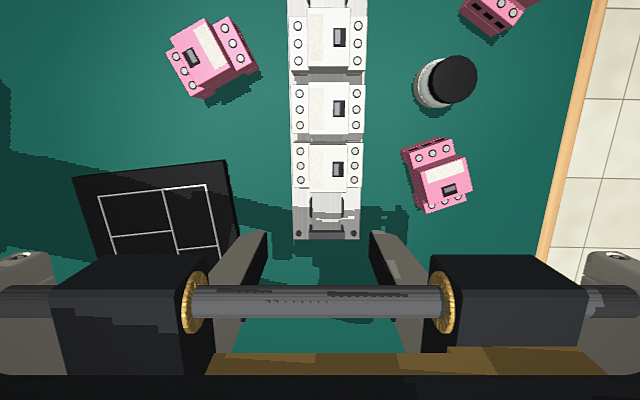

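The picture shows three modules in a column, with nose centres near (328,167), (328,108) and (328,40), and the base plate end at row 240. I'll cast rays and also check the lever.

Run:
```python
from h import *
c=cam("wrist")
for p in [(328,167),(328,108),(328,40)]: print("nose",ray(c,*p,.082).round(4))
for p in [(293,240),(359,240)]: print("plate",ray(c,*p,.01).round(4))
for y in(-.078,-.018,.042): 
    for dx in(-.02,.02):print(y,proj(c,(.6265-(y-.0068)*.024+dx,y,.082)).round(1))
t=cam("top");a=cv2.resize(t["frame"][180:230,245:300],None,fx=8,fy=8,interpolation=cv2.INTER_CUBIC)
s=cam("scene");b=cv2.resize(s["frame"][140:200,320:390],None,fx=6,fy=6,interpolation=cv2.INTER_CUBIC)
g=cv2.resize(c["frame"][0:250,270:380],None,fx=2.4,fy=2.4)[:,:,::-1]
W=np.zeros((600,800,3),np.uint8);W[:400,:440]=a[:,:,::-1][:400,:440];W[:600,530:794]=g[:600,:264];bb=b[:200*1,:420];W[400:600,:420]=bb[:200,:,::-1]
cv2.imwrite("pics/m1.png",W)
```

```text
nose [ 0.6305 -0.0803  0.082 ]
nose [ 0.6288 -0.0219  0.082 ]
nose [0.6269 0.0389 0.082 ]
plate [ 0.5886 -0.1923  0.01  ]
plate [ 0.6781 -0.1904  0.01  ]
-0.078 [306.8 164.3]
-0.078 [345.5 165.1]
-0.018 [306.  103.4]
-0.018 [346.8 104.3]
0.042 [305.2  35.8]
0.042 [348.2  36.7]
```

View pics/m1.png

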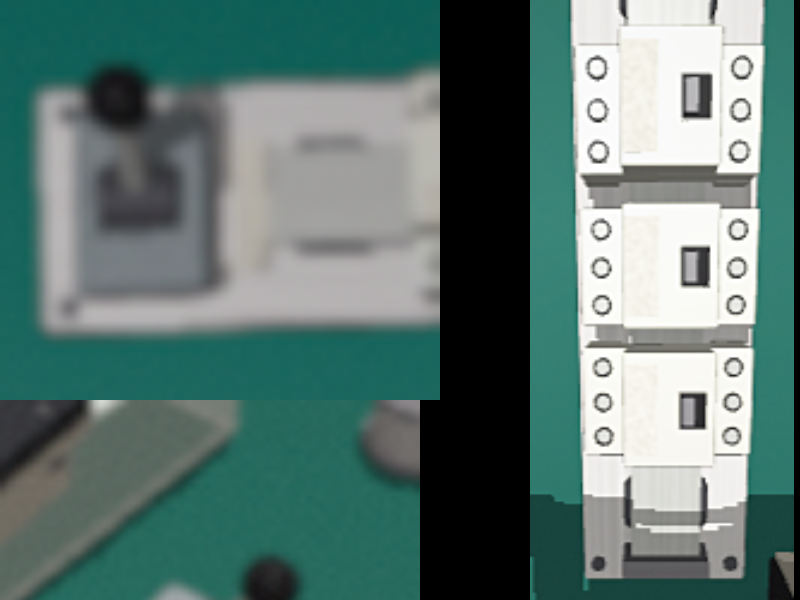

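The lever now leans away from the robot, with the ball at the far edge, so it's off. Next is the first module, at station 2.

Run:
```python
from h import *
go(.6307,-.082,.086,91.4)
```

```text
now [ 0.6225 -0.1008  0.2551] psi 91.43 F [-0.7  0.4  0.7] t 8.72 | shift before twist [ 1.85  0.87 16.91] twist 0.0005 | after [ 1.85  0.87 16.91]
```

{"api": "apply_moves", "payload": {"delta_pos": [[1.8,0.9,0],[0,0,4],[0,0,4],[0,0,4],[0,0,0],[0,0,0]], "twist": [0,0,0,0,0,0], "gripper": 6}}

```text
t: 9.48
tool_pos: [0.6324, -0.0828, 0.1374]
orientation: [2.192, 2.248, 0.002]
force: [0.5, 0.6, -0.5]
opening: 0.0601
gripper_force: 0.0
```

Run:
```python
from h import *
go(.6307,-.082,.086,91.4)
```

```text
now [ 0.6324 -0.0828  0.1374] psi 91.45 F [ 0.5  0.6 -0.5] t 9.47 | shift before twist [ 0.08 -0.18  5.14] twist 0.0008 | after [ 0.08 -0.18  5.14]
```

{"api": "apply_moves", "payload": {"delta_pos": [[0.1,-0.2,2.6],[0,0,2.5],[0,0,0],[0,0,0]], "twist": [0,0,0,0]}}

```text
t: 9.98
tool_pos: [0.6309, -0.0829, 0.0873]
orientation: [2.192, 2.246, 0.003]
force: [1.2, -0.2, 0.0]
opening: 0.0598
gripper_force: 0.0
```

{"api": "apply_moves", "payload": {"delta_pos": [[0,0,0],[0,0,0],[0,0,0],[0,0,0],[0,0,0],[0,0,0]], "twist": [0,0,0,0,0,0], "gripper": 3, "squeeze": 50}}

```text
t: 10.72
tool_pos: [0.631, -0.083, 0.0861]
orientation: [2.192, 2.246, 0.004]
force: [4.8, -0.1, 1.4]
opening: 0.0396
gripper_force: 50.0
```

{"api": "apply_moves", "payload": {"delta_pos": [[0,0,-0.5],[0,0,-0.5],[0,0,-0.5],[0,0,-1],[0,0,-1],[0,0,-1],[0,0,-1],[0,0,0]], "twist": [0,0,0,0,0,0,0,0]}}

```text
t: 11.72
tool_pos: [0.63, -0.083, 0.1412]
orientation: [2.193, 2.247, 0.002]
force: [0.2, -0.1, -3.0]
opening: 0.0397
gripper_force: 50.0
```

```bash
cat >> h.py <<'E'
SL=np.array([.4182,-.2105]);SY=7.5
def place(i):
    d=np.radians(SY);p=[(-28,-56),(-28,0),(-28,56),(42,-42),(42,42)][i-1]
    return SL+np.array([[np.cos(d),-np.sin(d)],[np.sin(d),np.cos(d)]])@p/1000
E
python3 - <<'E'
from h import *
print([place(i).round(4) for i in range(1,6)]); go(*place(1),.14,97.5)
s=robot.read_state();print(s["opening"],s["gripper_force"])
E
```

```text
[array([ 0.3977, -0.2697]), array([ 0.3904, -0.2142]), array([ 0.3831, -0.1586]), array([ 0.4653, -0.2467]), array([ 0.4544, -0.1634])]
now [ 0.63   -0.083   0.1412] psi 91.37 F [ 0.2 -0.1 -3. ] t 11.72 | shift before twist [-18.1  -23.67   0.07] twist -0.1069 | after [-15.47 -25.47   0.07]
0.039744363052083155 49.9706768989563
```

{"api": "apply_moves", "payload": {"delta_pos": [[0,0,-2],[-3.5,-3.6,-2],[-3.5,-3.6,-2],[-3.5,-3.6,-2],[-3.5,-3.6,0],[-3.5,-3.6,0],[-3.5,-3.6,0],[-3.5,-3.6,0]], "twist": [-0.107,0,0,0,0,0,0,0]}}

```text
t: 12.72
tool_pos: [0.4101, -0.3596, 0.2194]
orientation: [-2.071, -2.362, -0.0]
force: [0.8, -1.0, -2.2]
opening: 0.0398
gripper_force: 50.0
```

{"api": "apply_moves", "payload": {"delta_pos": [[0,0,0],[0,0,0],[0,0,0]], "twist": [0,0,0]}}

```text
t: 13.1
tool_pos: [0.4121, -0.3577, 0.2195]
orientation: [-2.069, -2.363, -0.001]
force: [-0.0, -0.3, -2.5]
opening: 0.0394
gripper_force: 50.0
```

Run:
```python
from h import *
c=cam("wrist");save(c,"pics/w3.png");go(*place(1),.14,97.5)
```

```text
now [ 0.4122 -0.3577  0.2195] psi 97.6 F [ 0.5 -0.3 -2.1] t 13.15 | shift before twist [ 8.91 -0.27  7.95] twist 0.0018 | after [ 8.91 -0.28  7.95]
```

View pics/w3.png

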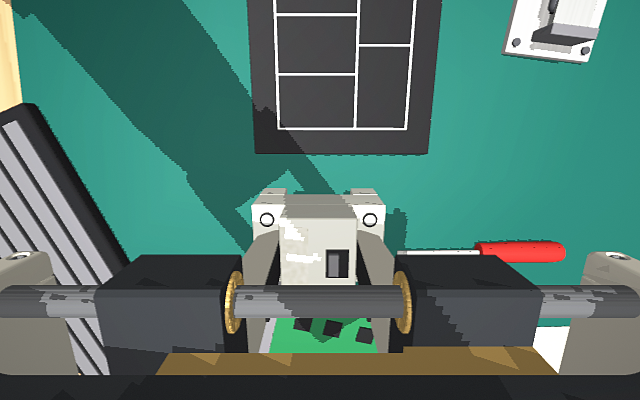

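The slab outlines are clear: the near line is at row 129, the dividers at rows 74, 14 and 45, and the vertical lines at columns 277, 357 and 409.

Run:
```python
from h import *
c=cam("wrist");g=c["frame"].min(2).astype(float);g[g<150]=0
def row(u0,u1,v): w=g[v-6:v+7,u0:u1];k=w.sum()>0;return [( (u), v-6+(g[v-6:v+7,u]*np.arange(13)).sum()/g[v-6:v+7,u].sum()) for u in range(u0,u1) if g[v-6:v+7,u].sum()>0]
def col(v0,v1,u): return [( u-6+(g[v,u-6:u+7]*np.arange(13)).sum()/g[v,u-6:u+7].sum(),v) for v in range(v0,v1) if g[v,u-6:u+7].sum()>0]
W=lambda P:np.array([ray(c,*p,.015)[:2] for p in P])
H=[(row(285,350,129),-84),(row(365,400,129),-84),(row(285,350,74),-28),(row(285,350,14),28),(row(365,400,45),0)]
V=[(col(22,66,276),-70),(col(82,120,277),-70),(col(52,120,356),14),(col(52,120,409),70)]
from scipy.optimize import least_squares
def f(p):
    x,y,a=p;ex=np.array([np.cos(a),np.sin(a)]);ey=np.array([-ex[1],ex[0]]);r=[]
    for P,v in H: r+=list(((W_[id(P)]-[x,y])@ey)*1000-v)
    for P,v in V: r+=list(((W_[id(P)]-[x,y])@ex)*1000-v)
    return np.array(r)
W_={id(P):W(P) for P,_ in H+V}
s=least_squares(f,[.418,-.21,.13],loss="soft_l1",x_scale=[.01,.01,.01]);print(s.x,np.degrees(s.x[2]),np.abs(f(s.x)).mean(),np.abs(f(s.x)).max())
go(*place(1),.14,97.5)
```

```text
[ 0.41785417 -0.2109218   0.1312112 ] 7.517847968059925 0.17459052419276885 2.710976659929205
now [ 0.4122 -0.3577  0.2195] psi 97.61 F [-0.2  1.1 -2.7] t 13.2 | shift before twist [ 8.92 -0.26  7.96] twist 0.0019 | after [ 8.92 -0.28  7.96]
```

```bash
sed -i 's/^SL=.*/SL=np.array([.4179,-.2109]);SY=7.52/' h.py
python3 - <<'E'
from h import *
c=cam("wrist");g=c["frame"].astype(int).sum(2)
s=robot.read_state();_,R=psi()
for o in(-.005,0,.005): print(o,[proj(c,s["tool_pos"]+R@np.array([.025+o,y,z])).round(1).tolist() for y,z in((-.03,.028),(.03,.028),(0,.004),(.034,.072))])
print(g[180:232:1,262].tolist());print(g[180:240,300].tolist())
E
```

```text
-0.005 [[268.3, 211.1], [371.8, 211.1], [320.4, 225.2], [366.9, 192.9]]
0 [[267.9, 202.8], [372.2, 202.8], [320.4, 215.8], [367.2, 186.2]]
0.005 [[267.6, 194.4], [372.7, 194.4], [320.5, 206.2], [367.5, 179.3]]
[232, 238, 229, 234, 232, 230, 237, 229, 208, 353, 379, 507, 531, 513, 672, 507, 508, 509, 514, 518, 518, 526, 427, 493, 680, 765, 765, 765, 765, 765, 765, 765, 765, 765, 180, 56, 688, 765, 765, 765, 765, 765, 533, 155, 77, 429, 710, 683, 671, 667, 671, 668]
[236, 229, 226, 212, 287, 276, 400, 399, 390, 395, 414, 227, 220, 210, 372, 420, 413, 412, 411, 412, 410, 414, 416, 413, 446, 412, 409, 414, 412, 413, 412, 412, 413, 413, 416, 412, 406, 421, 570, 643, 687, 676, 674, 675, 675, 675, 680, 614, 673, 670, 659, 653, 641, 757, 755, 750, 743, 765, 765, 765]
```

{"api": "apply_moves", "payload": {"delta_pos": [[3,-0.1,0],[3,-0.1,0],[3,-0.1,2],[0,0,3],[0,0,3],[0,0,0],[0,0,0]], "twist": [0,0,0,0,0,0,0]}}

```text
t: 14.12
tool_pos: [0.3973, -0.27, 0.1408]
orientation: [2.07, 2.362, 0.0]
force: [0.4, -0.8, -2.3]
opening: 0.0395
gripper_force: 50.0
```

Run:
```python
from h import *
go(*place(1),.0875,97.52)
```

```text
now [ 0.3973 -0.27    0.1408] psi 97.53 F [ 0.4 -0.8 -2.3] t 14.12 | shift before twist [-0.01  0.01  5.33] twist 0.0002 | after [-0.01  0.01  5.33]
```

{"api": "apply_moves", "payload": {"delta_pos": [[0.1,0,2],[0,0,2],[0,0,1],[0,0,0.3],[0,0,0],[0,0,0]], "twist": [0,0,0,0,0,0]}}

```text
t: 14.88
tool_pos: [0.397, -0.2692, 0.0875]
orientation: [2.07, 2.361, 0.0]
force: [-0.4, 0.0, -2.3]
opening: 0.0398
gripper_force: 50.0
```

{"api": "apply_moves", "payload": {"delta_pos": [[0,0,0.1],[0,0,0],[0,0,0]], "twist": [0,0,0]}}

```text
t: 15.25
tool_pos: [0.3971, -0.2693, 0.0871]
orientation: [2.07, 2.361, -0.0]
force: [-1.6, 2.4, 8.0]
opening: 0.0398
gripper_force: 50.0
```

{"api": "apply_moves", "payload": {"delta_pos": [[0,0,0],[0,0,0],[0,0,0],[0,0,-1],[0,0,-2],[0,0,-4],[0,0,-4],[0,0,0]], "twist": [0,0,0,0,0,0,0,0], "gripper": 5.8}}

```text
t: 16.25
tool_pos: [0.3985, -0.2705, 0.2005]
orientation: [2.066, 2.356, 0.0]
force: [0.4, 0.1, 0.0]
opening: 0.0579
gripper_force: 0.0
```

Run:
```python
from h import *
go(.6292,-.024,.20,91.4)
```

```text
now [ 0.3985 -0.2705  0.2005] psi 97.5 F [0.4 0.1 0. ] t 16.25 | shift before twist [21.43 26.09  0.06] twist 0.1065 | after [24.08 23.66  0.06]
```

{"api": "apply_moves", "payload": {"delta_pos": [[0,0,0],[4,3.95,0],[4,3.95,0],[4,3.95,0],[4,3.95,0],[0,3.9,0],[0,3.9,0],[0,0,0]], "twist": [0.1065,0,0,0,0,0,0,0]}}

```text
t: 17.25
tool_pos: [0.6295, -0.1024, 0.1934]
orientation: [-2.191, -2.248, 0.002]
force: [-0.7, 0.4, -0.1]
opening: 0.0579
gripper_force: 0.0
```

```bash
cat >> h.py <<'E'
def noses(zt=.082,show=True):
    "predicted vs seen: edges of white noses at stations from the wrist camera"
    c=cam("wrist");f=c["frame"].astype(int);m=((f.min(2)>180)).astype(np.uint8);return c,m
E
python3 - <<'E'
from h import *
c=cam("wrist");save(c,"pics/w4.png");go(.6292,-.024,.20,91.4)
for n,x,y in(("3",.6292,-.024),("4",.6277,.036)):
    print(n,[proj(c,(x+a,y+b,.082)).round(0).tolist() for a in(-.02,.02) for b in(-.025,.025)])
E
```

```text
now [ 0.6284 -0.1027  0.1939] psi 91.44 F [-0.2  0.3 -0. ] t 17.3 | shift before twist [ 7.87  0.27 -0.6 ] twist 0.0008 | after [ 7.87  0.27 -0.6 ]
3 [[297.0, 141.0], [297.0, 75.0], [346.0, 142.0], [349.0, 76.0]]
4 [[295.0, 61.0], [296.0, -14.0], [348.0, 62.0], [351.0, -13.0]]
```

View pics/w4.png

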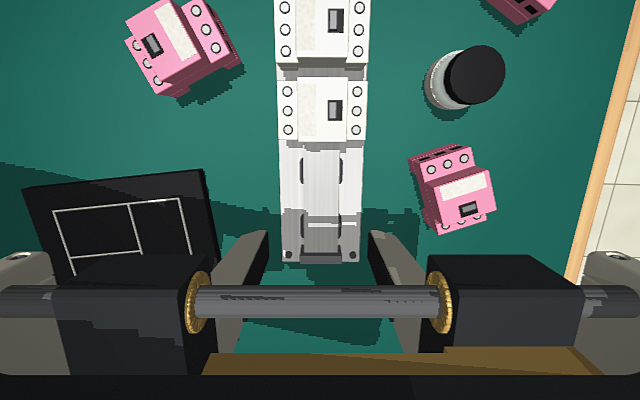

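Both remaining modules are where predicted: the station 3 nose spans columns 297–346 and rows 76–142. I'll grasp it now.

{"api": "apply_moves", "payload": {"delta_pos": [[4,0.2,0],[3.8,0.1,0],[0,0,3],[0,0,3],[0,0,2],[0,0,0],[0,0,0]], "twist": [0,0,0,0,0,0,0]}}

```text
t: 18.18
tool_pos: [0.6302, -0.0254, 0.117]
orientation: [2.194, 2.247, 0.001]
force: [-1.2, -0.9, 0.2]
opening: 0.0584
gripper_force: 0.0
```

Run:
```python
from h import *
go(.6290,-.024,.086,91.4)
```

```text
now [ 0.6302 -0.0254  0.117 ] psi 91.38 F [-1.2 -0.9  0.2] t 18.18 | shift before twist [ 0.14 -0.12  3.1 ] twist -0.0003 | after [ 0.14 -0.12  3.1 ]
```

{"api": "apply_moves", "payload": {"delta_pos": [[0.1,-0.1,1.6],[0,0,1.5],[0,0,0],[0,0,0]], "twist": [0,0,0,0]}}

```text
t: 18.68
tool_pos: [0.6281, -0.024, 0.0837]
orientation: [-2.193, -2.248, 0.001]
force: [0.4, -0.3, 0.0]
opening: 0.0582
gripper_force: 0.0
```

{"api": "apply_moves", "payload": {"delta_pos": [[0,0,0],[0,0,0],[0,0,0],[0,0,0],[0,0,0],[0,0,0]], "twist": [0,0,0,0,0,0], "gripper": 3, "squeeze": 50}}

```text
t: 19.42
tool_pos: [0.6291, -0.0241, 0.0848]
orientation: [2.193, 2.248, 0.001]
force: [5.1, 0.6, -2.3]
opening: 0.0399
gripper_force: 49.9
```

{"api": "apply_moves", "payload": {"delta_pos": [[0,0,-0.5],[0,0,-0.5],[0,0,-0.5],[0,0,-1],[0,0,-1],[0,0,-1],[0,0,-1],[0,0,-1]], "twist": [0,0,0,0,0,0,0,0]}}

```text
t: 20.42
tool_pos: [0.6286, -0.0241, 0.1504]
orientation: [2.194, 2.248, 0.0]
force: [0.6, -0.7, -2.3]
opening: 0.0398
gripper_force: 49.9
```

{"api": "apply_moves", "payload": {"delta_pos": [[0,0,-1.5],[0,0,0],[0,0,0]], "twist": [0,-0.106,0]}}

```text
t: 20.8
tool_pos: [0.6289, -0.0241, 0.1655]
orientation: [2.072, 2.361, 0.001]
force: [-0.7, -0.0, -2.8]
opening: 0.0396
gripper_force: 49.9
```

```bash
cat >> h.py <<'E'
def held():
    "tool-x offset of held module from shoulder and nose front edges in the wrist image"
    c=cam("wrist");g=c["frame"].astype(int).sum(2);s=robot.read_state();_,R=psi();out=[]
    for y,z in((-.033,.028),(.033,.028)):
        P=lambda o:proj(c,s["tool_pos"]+R@np.array([.025+o,y,z]))
        u,v=P(0);k=(P(.005)[1]-v)/5;r=g[int(v)-16:int(v)+16,int(round(u))]
        out.append(round(float((int(v)-16+np.argmax(np.diff(r)>120)+1-v)/k),1)); out.append(r.tolist())
    print("held offset mm",out)
E
python3 - <<'E'
from h import *
s=robot.read_state();print(s["opening"],s["gripper_force"]);held();go(*place(2),.16,97.52)
E
```

```text
0.03963267198636987 49.91716146469116
held offset mm [5.5, [244, 236, 266, 338, 354, 353, 295, 497, 341, 341, 344, 348, 345, 350, 348, 348, 332, 389, 693, 723, 720, 717, 717, 721, 752, 596, 107, 41, 303, 666, 665, 636], 5.6, [250, 247, 246, 245, 240, 241, 272, 651, 362, 343, 350, 350, 351, 354, 354, 358, 353, 296, 615, 700, 727, 717, 714, 714, 714, 717, 725, 746, 720, 725, 386, 32]]
now [ 0.6287 -0.0241  0.1651] psi 97.36 F [ 0.9  0.5 -1.7] t 20.85 | shift before twist [-15.83 -26.1    0.5 ] twist -0.0029 | after [-15.76 -26.14   0.5 ]
```

{"api": "apply_moves", "payload": {"delta_pos": [[-2.7,-4.4,0],[-2.7,-4.4,0],[-2.6,-4.4,0],[-2.6,-4.4,0],[-2.6,-4.3,0],[-2.5,-4.2,0.3],[0,0,0],[0,0,0]], "twist": [-0.003,0,0,0,0,0,0,0]}}

```text
t: 21.85
tool_pos: [0.3909, -0.2143, 0.1619]
orientation: [2.071, 2.362, 0.001]
force: [0.3, 0.4, -2.4]
opening: 0.0397
gripper_force: 49.9
```

Run:
```python
from h import *
go(*place(2),.0865,97.52)
```

```text
now [ 0.3909 -0.2143  0.1619] psi 97.51 F [ 0.3  0.4 -2.4] t 21.85 | shift before twist [-0.01 -0.08  7.54] twist -0.0001 | after [-0.01 -0.08  7.54]
```

{"api": "apply_moves", "payload": {"delta_pos": [[0.1,-0.1,3],[0,0,3],[0,0,1],[0,0,0.4],[0,0,0],[0,0,0]], "twist": [0,0,0,0,0,0]}}

```text
t: 22.6
tool_pos: [0.3904, -0.2139, 0.0888]
orientation: [2.067, 2.363, 0.0]
force: [0.2, -0.7, -2.8]
opening: 0.0394
gripper_force: 49.9
```

{"api": "apply_moves", "payload": {"delta_pos": [[0,0,0.15],[0,0,0],[0,0,0]], "twist": [0,0,0]}}

```text
t: 22.98
tool_pos: [0.3896, -0.2135, 0.0862]
orientation: [2.068, 2.364, 0.0]
force: [-0.3, -0.0, -3.0]
opening: 0.0394
gripper_force: 49.9
```

{"api": "apply_moves", "payload": {"delta_pos": [[0,0,0.1],[0,0,0],[0,0,0]], "twist": [0,0,0]}}

```text
t: 23.35
tool_pos: [0.3898, -0.2137, 0.0859]
orientation: [2.068, 2.364, -0.0]
force: [-2.3, 1.1, 5.9]
opening: 0.0398
gripper_force: 49.9
```

{"api": "apply_moves", "payload": {"delta_pos": [[0,0,0],[0,0,0],[0,0,0],[0,0,-1],[0,0,-2],[0,0,-4],[0,0,-4],[0,0,0]], "twist": [0,0,0,0,0,0,0,0], "gripper": 5.8}}

```text
t: 24.35
tool_pos: [0.3917, -0.2149, 0.1998]
orientation: [2.063, 2.359, 0.001]
force: [-0.7, -0.2, -0.8]
opening: 0.0583
gripper_force: 0.0
```

Run:
```python
from h import *
go(.6275,.036,.20,91.4)
```

```text
now [ 0.3917 -0.2149  0.1998] psi 97.65 F [-0.7 -0.2 -0.8] t 24.35 | shift before twist [2.172e+01 2.671e+01 2.000e-02] twist 0.1091 | after [2.450e+01 2.419e+01 2.000e-02]
```

{"api": "apply_moves", "payload": {"delta_pos": [[0,0,0],[2.5,4,0],[2.5,4,0],[2.5,4,0],[2.5,4,0],[2.5,4,0],[2.5,4.2,0],[0,0,0]], "twist": [0.109,0,0,0,0,0,0,0]}}

```text
t: 25.35
tool_pos: [0.6289, -0.0553, 0.193]
orientation: [-2.189, -2.25, 0.002]
force: [0.2, -0.8, 0.2]
opening: 0.0581
gripper_force: 0.0
```

Run:
```python
from h import *
c=cam("wrist");go(.6275,.036,.12,91.4)
g=c["frame"].astype(int).sum(2)
print([proj(c,(.6275+a,.036+b,.082)).round(0).tolist() for a in(-.02,.02) for b in(-.025,.025)])
b=np.array(proj(c,(.6275,.036-.025,.082))).astype(int);print(b,"rows",g[b[1]-12:b[1]+12,b[0]-8].tolist())
t=cam("top");a=cv2.resize(t["frame"][170:320,180:440],None,fx=3,fy=3,interpolation=cv2.INTER_CUBIC)[:,:,::-1]
w=c["frame"][0:150,220:420][:,:,::-1];a[:150,580:780]=w
cv2.imwrite("pics/m2.png",a)
```

```text
now [ 0.6279 -0.0565  0.1934] psi 91.52 F [-0.4 -0.1 -0. ] t 25.4 | shift before twist [9.25 0.23 7.35] twist 0.002 | after [9.25 0.21 7.35]
[[295.0, 124.0], [296.0, 57.0], [345.0, 126.0], [349.0, 58.0]]
[320 125] rows [725, 712, 752, 750, 749, 752, 765, 722, 319, 411, 427, 426, 424, 425, 425, 425, 424, 427, 426, 417, 376, 742, 715, 704]
```

View pics/m2.png

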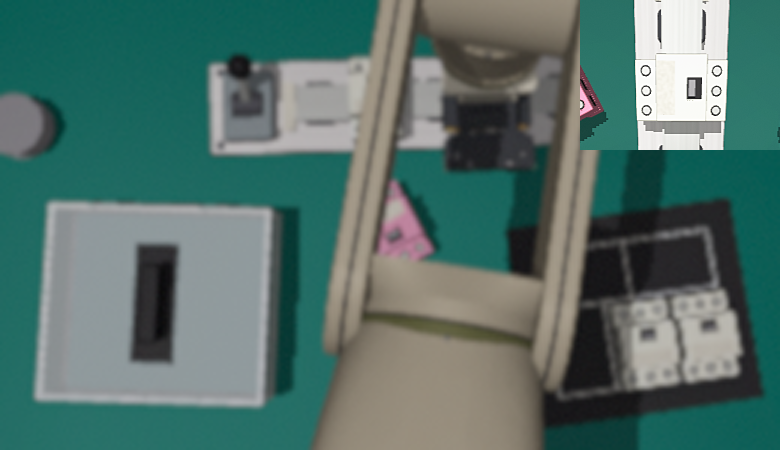

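Two modules are on the slab and the cover hasn't moved. The station 4 nose is about 3 mm further along y than predicted. I'll grasp it now.

{"api": "apply_moves", "payload": {"delta_pos": [[4.8,0.1,0],[4.7,0.1,0],[0,0,3],[0,0,3],[0,0,1.5],[0,0,0],[0,0,0]], "twist": [0,0,0,0,0,0,0]}}

```text
t: 26.32
tool_pos: [0.6283, 0.0369, 0.1217]
orientation: [2.194, 2.247, 0.002]
force: [0.1, -0.2, 0.2]
opening: 0.058
gripper_force: 0.0
```

Run:
```python
from h import *
go(.6275,.038,.086,91.4)
```

```text
now [0.6283 0.0369 0.1217] psi 91.36 F [ 0.1 -0.2  0.2] t 26.32 | shift before twist [ 0.11 -0.08  3.57] twist -0.0006 | after [ 0.11 -0.08  3.57]
```

{"api": "apply_moves", "payload": {"delta_pos": [[0.1,-0.1,1.8],[0,0,1.7],[0,0,0],[0,0,0]], "twist": [0,0,0,0]}}

```text
t: 26.82
tool_pos: [0.6259, 0.0384, 0.084]
orientation: [-2.193, -2.248, 0.002]
force: [0.7, 0.7, 0.7]
opening: 0.058
gripper_force: 0.0
```

{"api": "apply_moves", "payload": {"delta_pos": [[0,0,0],[0,0,0],[0,0,0],[0,0,0],[0,0,0],[0,0,0]], "twist": [0,0,0,0,0,0], "gripper": 3, "squeeze": 50}}

```text
t: 27.58
tool_pos: [0.6275, 0.0384, 0.0855]
orientation: [2.193, 2.247, 0.002]
force: [6.2, 0.4, -3.2]
opening: 0.0398
gripper_force: 49.9
```

{"api": "apply_moves", "payload": {"delta_pos": [[0,0,-0.5],[0,0,-0.5],[0,0,-0.5],[0,0,-1],[0,0,-1],[0,0,-1],[0,0,-1],[0,0,-1]], "twist": [0,0,0,0,0,0,0,0]}}

```text
t: 28.58
tool_pos: [0.6266, 0.0384, 0.1509]
orientation: [2.194, 2.248, 0.0]
force: [-0.1, -1.0, -2.2]
opening: 0.0395
gripper_force: 49.9
```

{"api": "apply_moves", "payload": {"delta_pos": [[0,0,-2],[0,0,-1],[0,0,0],[0,0,0]], "twist": [0,-0.107,0,0]}}

```text
t: 29.08
tool_pos: [0.6264, 0.0384, 0.1801]
orientation: [-2.073, -2.36, 0.0]
force: [0.9, 0.3, -2.1]
opening: 0.0396
gripper_force: 49.9
```

Run:
```python
from h import *
s=robot.read_state();print(s["opening"],s["gripper_force"]);held();go(*place(3),.18,97.52)
```

```text
0.03962478390653684 49.87281918525696
held offset mm [6.8, [232, 299, 352, 369, 302, 599, 352, 347, 353, 354, 358, 359, 359, 355, 331, 480, 699, 737, 727, 727, 726, 730, 758, 617, 111, 39, 309, 669, 689, 652, 642, 650], 6.7, [243, 243, 239, 247, 294, 505, 451, 358, 357, 359, 363, 364, 365, 366, 364, 314, 626, 710, 737, 726, 726, 725, 725, 727, 733, 756, 734, 740, 401, 32, 0, 0]]
now [0.6262 0.0384 0.1797] psi 97.43 F [-0.7 -0.6 -2.3] t 29.12 | shift before twist [-1.644e+01 -2.669e+01 -1.000e-02] twist -0.0016 | after [-1.639e+01 -2.671e+01 -1.000e-02]
```

{"api": "apply_moves", "payload": {"delta_pos": [[-2.8,-4.5,0],[-2.8,-4.5,0],[-2.8,-4.5,0],[-2.7,-4.4,0],[-2.7,-4.4,0],[-2.6,-4.4,0],[0,0,0],[0,0,0]], "twist": [-0.0015,0,0,0,0,0,0,0]}}

```text
t: 30.12
tool_pos: [0.3836, -0.1594, 0.1801]
orientation: [2.071, 2.362, 0.001]
force: [-0.0, 0.3, -1.1]
opening: 0.0395
gripper_force: 49.9
```

Run:
```python
from h import *
go(*place(3),.0875,97.52)
```

```text
now [ 0.3836 -0.1594  0.1801] psi 97.51 F [-0.   0.3 -1.1] t 30.12 | shift before twist [ 0.05 -0.08  9.26] twist -0.0001 | after [ 0.05 -0.08  9.26]
```

{"api": "apply_moves", "payload": {"delta_pos": [[0.05,-0.05,3],[0,0,3],[0,0,2],[0,0,1],[0,0,0.3],[0,0,0],[0,0,0]], "twist": [0,0,0,0,0,0,0]}}

```text
t: 31.0
tool_pos: [0.3837, -0.1593, 0.088]
orientation: [2.068, 2.363, 0.0]
force: [0.0, 0.6, -2.0]
opening: 0.0395
gripper_force: 49.9
```

{"api": "apply_moves", "payload": {"delta_pos": [[0,0,0.1],[0,0,0],[0,0,0]], "twist": [0,0,0]}}

```text
t: 31.38
tool_pos: [0.3835, -0.1594, 0.0867]
orientation: [2.068, 2.363, 0.001]
force: [0.3, -1.0, 1.4]
opening: 0.0398
gripper_force: 49.9
```

{"api": "apply_moves", "payload": {"delta_pos": [[0,0,0.05],[0,0,0],[0,0,0],[0,0,-1],[0,0,-2],[0,0,-4],[0,0,-5],[0,0,-4]], "twist": [0,0,0,0,0,0,0,0], "gripper": 5.8}}

```text
t: 32.38
tool_pos: [0.3832, -0.1591, 0.2485]
orientation: [2.068, 2.363, 0.001]
force: [1.9, -0.2, 0.2]
opening: 0.0584
gripper_force: 0.0
```

{"api": "apply_moves", "payload": {"delta_pos": [[-5,0.2,0],[-5,0.2,0],[-5,0,0],[-5,0,0],[0,0,0],[0,0,0]], "twist": [0,0,0,0,0,0]}}

```text
t: 33.12
tool_pos: [0.4134, -0.3565, 0.2458]
orientation: [-2.069, -2.363, -0.001]
force: [0.5, 0.5, -0.0]
opening: 0.0578
gripper_force: 0.0
```

Run:
```python
from h import *
c=cam("wrist");save(c,"pics/w5.png");go(*place(3),.0875,97.52)
```

```text
now [ 0.4135 -0.3561  0.246 ] psi 97.64 F [-0.5  0.5  1.1] t 33.17 | shift before twist [19.94 -0.43 15.86] twist 0.0021 | after [19.93 -0.47 15.86]
```

View pics/w5.png

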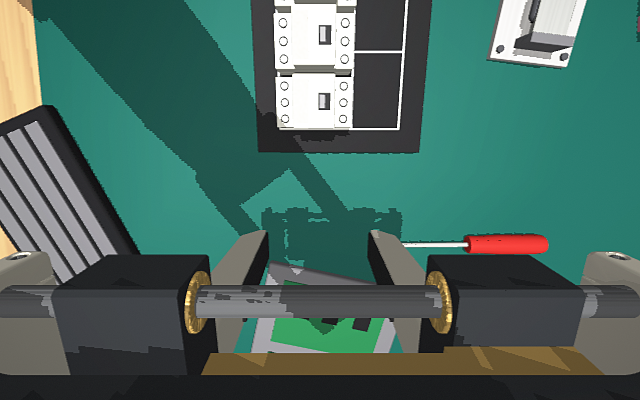

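{"api": "apply_moves", "payload": {"delta_pos": [[4,0,0],[4,0,-3],[0,0,-3],[0,0,0],[0,0,0]], "twist": [0,0,0,0,0]}}

```text
t: 33.8
tool_pos: [0.4029, -0.2768, 0.3054]
orientation: [2.068, 2.365, 0.0]
force: [-0.1, -0.1, 0.5]
opening: 0.0584
gripper_force: 0.0
```

Run:
```python
from h import *
c=cam("wrist");d=np.radians(SY);Q=np.array([[np.cos(d),-np.sin(d)],[np.sin(d),np.cos(d)]])
K=4;x0,y0=250,0
im=cv2.resize(c["frame"][y0:y0+150,x0:x0+190],None,fx=K,fy=K,interpolation=cv2.INTER_CUBIC)[:,:,::-1].copy()
def poly(ctr,hx,hy,z,col):
    pts=[(proj(c,np.r_[ctr+Q@np.array([a*hx,b*hy]),z])-[x0,y0]+.5)*K for a,b in((-1,-1),(1,-1),(1,1),(-1,1))]
    cv2.polylines(im,[np.int32(pts)],True,col,1)
for i in(1,2,3):
    poly(place(i),.039,.025,.059,(0,0,255));poly(place(i),.020,.025,.083,(255,0,0));poly(place(i),.042,.028,.015,(0,200,0))
cv2.imwrite("pics/m3.png",im)
```

```text
(no output)
```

View pics/m3.png

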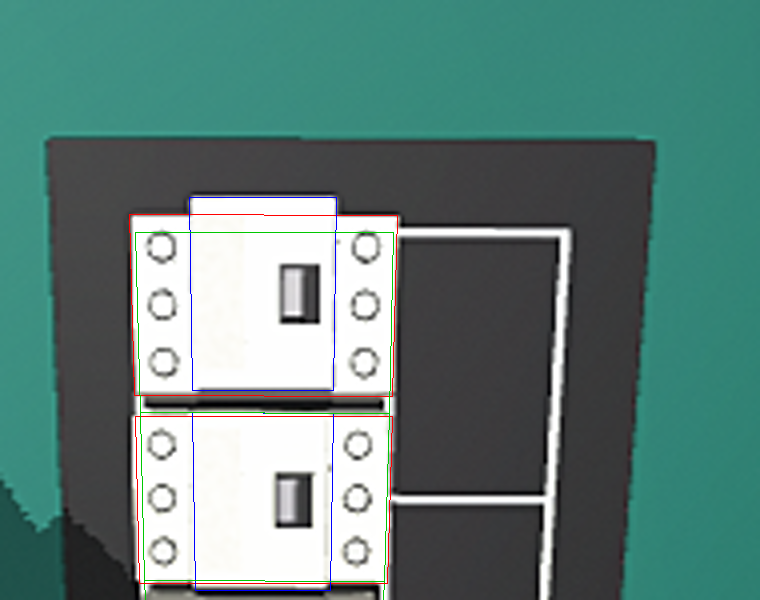

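The overlay fits to about a millimetre: the modules sit centred in places 2 and 3. Now I'll look at the cover.

{"api": "apply_moves", "payload": {"delta_pos": [[0,0,0],[0,0,0],[0,0,0],[0,0,0],[0,0,0],[0,0,0],[0,0,0],[0,0,0]], "twist": [-0.1755,-0.1755,-0.1755,-0.1755,-0.1755,-0.1755,-0.1755,-0.1755], "gripper": 5}}

```text
t: 34.85
tool_pos: [0.4024, -0.2772, 0.304]
orientation: [-0.044, -3.139, -0.003]
force: [-0.6, 1.0, 0.4]
opening: 0.0503
gripper_force: 0.0
```

{"api": "apply_moves", "payload": {"delta_pos": [[-1,5,0],[-1,5,0],[-1,5,0],[-1,5,0],[-1,5,0],[-1,5,0],[-1,5,0],[-1,5,0]], "twist": [0,0,0,0,0,0,0,0]}}

```text
t: 35.85
tool_pos: [0.496, 0.1211, 0.3041]
orientation: [-0.053, -3.139, 0.001]
force: [0.8, 0.7, -0.0]
opening: 0.0502
gripper_force: 0.0
```

{"api": "apply_moves", "payload": {"delta_pos": [[-0.7,5,0],[0,5,0],[0,2,2.5],[0,0,0],[0,0,0]], "twist": [0,0,0,0,0]}}

```text
t: 36.48
tool_pos: [0.5072, 0.2385, 0.2802]
orientation: [-0.054, -3.14, 0.001]
force: [-0.6, -1.0, -0.2]
opening: 0.0502
gripper_force: 0.0
```

Run:
```python
from h import *
c=cam("wrist");save(c,"pics/w6.png");go(.435,.238,.2,178)
f=c["frame"].astype(int);m=(f.max(2)<60).astype(np.uint8)
n,l,st,ce=cv2.connectedComponentsWithStats(m)
for i in range(1,n):
    if st[i,4]>800: print(st[i],ce[i].round(1))
```

```text
now [0.5076 0.2384 0.2809] psi 178.01 F [-0.1  0.3  0.1] t 36.52 | shift before twist [ 7.25 -0.29  8.09] twist 0.0002 | after [ 7.25 -0.29  8.09]
[   0   18   85  173 5864] [ 38.4 111.6]
[306  77  25  75 927] [315.5 118. ]
[  405   103   235   250 14967] [553.5 230.1]
[   0  119   48   49 1736] [ 20.  143.9]
[ 214  232  208   58 2072] [316.4 273.9]
[    0   252   640   148 31200] [234.9 351.5]
```

View pics/w6.png

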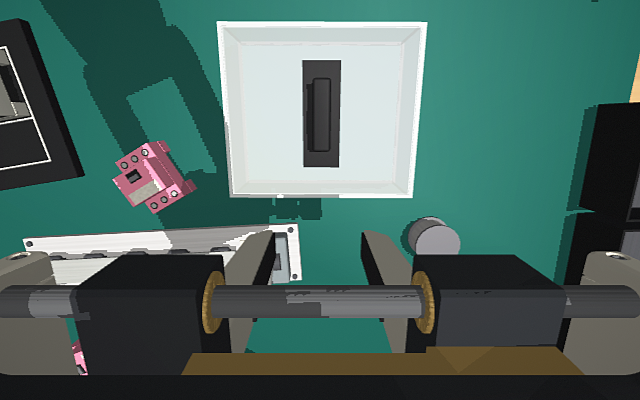

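The cover's top outline has corners at (218,22), (427,23), (412,197) and (230,197). The grip's dark plate spans (303–340, 60–167).

Run:
```python
from h import *
c=cam("wrist");f=c["frame"].astype(int)
C=[ray(c,*p,.084)[:2] for p in[(218,22),(427,23),(412,197),(230,197)]]
print(np.round(C,4),np.mean(C,0).round(4),[np.linalg.norm(C[i]-C[i-1]).round(4) for i in range(4)])
for i,j in((0,1),(3,2)): d=C[j]-C[i];print("y-edge dir",np.degrees(np.arctan2(d[1],d[0])).round(2))
for i,j in((3,0),(2,1)): d=C[j]-C[i];print("x-edge dir",np.degrees(np.arctan2(d[1],d[0])).round(2))
m=(f.max(2)<100); print("plate",rect(c,m,.085,(290,45,355,185)))
m=(f.max(2)<60); print("bar front",rect(c,m,.100,(300,70,335,160)))
```

```text
[[0.3394 0.1451]
 [0.3476 0.3524]
 [0.5259 0.3456]
 [0.5187 0.1374]] [0.4329 0.2451] [np.float64(0.1794), np.float64(0.2074), np.float64(0.1784), np.float64(0.2084)]
y-edge dir 87.75
y-edge dir 88.02
x-edge dir 177.52
x-edge dir 177.83
plate ((432.1, 244.5), (38.8, 108.8), 87.5, 3900)
bar front ((432.9, 239.9), (27.4, 87.3), 88.2, 1010)
```

Run:
```python
from h import *
go(.4328,.2449,.112,177.8)
```

```text
now [0.5078 0.2384 0.2814] psi 177.99 F [ 0.3  0.4 -0.1] t 36.58 | shift before twist [ 7.54  0.39 16.93] twist 0.0033 | after [ 7.54  0.36 16.93]
```

{"api": "apply_moves", "payload": {"delta_pos": [[3.7,0.2,0],[3.7,0.2,0],[0,0,4],[0,0,4],[0,0,4],[0,0,0],[0,0,0]], "twist": [0.004,0,0,0,0,0,0]}}

```text
t: 37.45
tool_pos: [0.4347, 0.2459, 0.1628]
orientation: [0.061, 3.139, 0.002]
force: [0.3, 0.6, 0.5]
opening: 0.0499
gripper_force: 0.0
```

Run:
```python
from h import *
go(.4328,.2449,.112,177.8)
```

```text
now [0.4347 0.2459 0.1628] psi 177.79 F [0.3 0.6 0.5] t 37.45 | shift before twist [ 0.2  -0.11  5.08] twist -0.0002 | after [ 0.2  -0.11  5.08]
```

{"api": "apply_moves", "payload": {"delta_pos": [[0.2,-0.1,2.5],[0,0,1.5],[0,0,0.9],[0,0,0],[0,0,0]], "twist": [0,0,0,0,0]}}

```text
t: 38.08
tool_pos: [0.4321, 0.2453, 0.1124]
orientation: [0.059, 3.14, 0.001]
force: [0.2, -0.2, -0.2]
opening: 0.0499
gripper_force: 0.0
```

{"api": "apply_moves", "payload": {"delta_pos": [[0,0,0],[0,0,0],[0,0,0],[0,0,0],[0,0,0],[0,0,0]], "twist": [0,0,0,0,0,0], "gripper": 0.5, "squeeze": 45}}

```text
t: 38.83
tool_pos: [0.4316, 0.245, 0.1117]
orientation: [0.059, 3.141, -0.0]
force: [0.4, -1.1, 1.1]
opening: 0.0175
gripper_force: 45.0
```

{"api": "apply_moves", "payload": {"delta_pos": [[0,0,-0.5],[0,0,-1],[0,0,-3],[0,0,-4],[0,0,-4],[0,0,-2],[0,0,0],[0,0,0]], "twist": [0,0,0,0,0,0,0,0]}}

```text
t: 39.83
tool_pos: [0.4308, 0.2447, 0.2547]
orientation: [-0.059, -3.139, 0.002]
force: [0.2, -1.2, -3.1]
opening: 0.0177
gripper_force: 45.0
```

Run:
```python
from h import *
s=robot.read_state();print(s["opening"],s["gripper_force"])
c=cam("wrist");save(c,"pics/w7.png");go(*SL,.257,187.52)
```

```text
0.01766298709891805 44.99893605709076
now [0.4307 0.2446 0.2544] psi 177.83 F [ 0.1 -0.5 -3.4] t 39.88 | shift before twist [ -0.44 -45.57  -0.19] twist -0.1691 | after [  7.23 -44.99  -0.19]
```

Run:
```python
from h import *
c=cam("top");f=c["frame"].astype(int);b=(f.min(2)>110)
d=np.radians(SY);Q=np.array([[np.cos(d),-np.sin(d)],[np.sin(d),np.cos(d)]])
for i in(1,2,3):
    m=np.zeros((400,640),np.uint8)
    P=[proj(c,np.r_[place(i)+Q@np.array([a*hx,e*.025]),z]) for hx,z in((.039,.059),(.02,.083)) for a in(-1,1) for e in(-1,1)]
    cv2.fillConvexPoly(m,cv2.convexHull(np.int32(np.round(P))),1)
    ys,xs=np.nonzero(b&(cv2.dilate(m,np.ones((3,3)))>0));hy,hx=np.nonzero(m)
    print(i,"fill",b[m>0].mean().round(2),"centroid seen",xs.mean().round(1),ys.mean().round(1),"pred",hx.mean().round(1),hy.mean().round(1))
```

```text
1 fill 0.92 centroid seen 414.9 281.4 pred 415.5 281.3
2 fill 0.95 centroid seen 395.2 284.0 pred 395.5 284.1
3 fill 0.97 centroid seen 376.1 286.6 pred 376.0 287.0
```

{"api": "apply_moves", "payload": {"delta_pos": [[0,0,0],[0.9,-4.5,0],[0.9,-4.5,0],[0.9,-4.5,0],[0.9,-4.5,0],[0.9,-4.5,0],[0,0,0],[0,0,0]], "twist": [-0.169,0,0,0,0,0,0,0]}}

```text
t: 40.92
tool_pos: [0.416, 0.0163, 0.2557]
orientation: [0.204, -3.133, -0.001]
force: [-0.2, 1.3, -2.6]
opening: 0.0178
gripper_force: 45.0
```

Run:
```python
from h import *
s=robot.read_state();print(s["opening"],s["gripper_force"]);go(*SL,.257,187.52)
```

```text
0.017842190230172576 44.999011158943176
now [0.416  0.0163 0.2557] psi -172.53 F [-0.2  1.3 -2.6] t 40.92 | shift before twist [  2.77 -22.55  -0.14] twist -0.001 | after [  2.79 -22.55  -0.14]
```

{"api": "apply_moves", "payload": {"delta_pos": [[0.6,-4.5,0],[0.6,-4.5,0],[0.6,-4.5,0],[0.6,-4.5,0],[0.5,-4.5,0],[0,0,0],[0,0,0]], "twist": [0,0,0,0,0,0,0]}}

```text
t: 41.8
tool_pos: [0.4174, -0.2096, 0.256]
orientation: [0.207, -3.134, -0.002]
force: [0.1, -0.2, -3.5]
opening: 0.0177
gripper_force: 45.0
```

Run:
```python
from h import *
s=robot.read_state();print(s["opening"],s["gripper_force"]);go(*SL,.127,187.52)
c=cam("wrist");f=c["frame"].astype(int)
# held cover top corners, predicted
_,R=psi()
for a in(-.0013,):
  print([proj(c,s["tool_pos"]+R@np.array([a+x*.09,y*.104,.028])).round(0).tolist() for x in(-1,1) for y in(-1,1)])
P=proj(c,s["tool_pos"]+R@np.array([.0887,0.05,.028]));u,v=int(P[0]),int(P[1]);print(u,v,f.sum(2)[v-14:v+14,u].tolist())
```

```text
0.017705183542985413 44.999093413352966
now [ 0.4174 -0.2096  0.256 ] psi -172.43 F [ 0.1 -0.2 -3.5] t 41.8 | shift before twist [-0.04 -0.16 12.9 ] twist 0.0009 | after [-0.04 -0.16 12.9 ]
[[163.0, 370.0], [471.0, 370.0], [118.0, 87.0], [516.0, 87.0]]
412 86 [255, 254, 257, 255, 261, 258, 261, 260, 262, 259, 258, 251, 235, 418, 409, 403, 402, 400, 401, 396, 372, 648, 522, 511, 559, 574, 574, 533]
```

{"api": "apply_moves", "payload": {"delta_pos": [[0.1,-0.15,3],[0,0,3],[0,0,3],[0,0,2],[0,0,1],[0,0,0.4],[0,0,0],[0,0,0]], "twist": [0,0,0,0,0,0,0,0]}}

```text
t: 42.85
tool_pos: [0.4169, -0.2127, 0.1336]
orientation: [-0.206, 3.134, -0.001]
force: [0.9, -0.5, -2.4]
opening: 0.0179
gripper_force: 45.0
```

{"api": "apply_moves", "payload": {"delta_pos": [[0,0,0.2],[0,0,0],[0,0,0]], "twist": [0,0,0]}}

```text
t: 43.22
tool_pos: [0.4163, -0.2124, 0.1307]
orientation: [-0.206, 3.135, 0.0]
force: [0.5, 1.1, -3.4]
opening: 0.0174
gripper_force: 45.0
```

{"api": "apply_moves", "payload": {"delta_pos": [[0,0.1,0.2],[0,0,0],[0,0,0]], "twist": [0,0,0]}}

```text
t: 43.6
tool_pos: [0.4161, -0.2114, 0.1286]
orientation: [0.206, -3.135, -0.0]
force: [-0.4, -0.7, -3.2]
opening: 0.0178
gripper_force: 45.0
```

{"api": "apply_moves", "payload": {"delta_pos": [[0,0,0.15],[0,0,0],[0,0,0]], "twist": [0,0,0]}}

```text
t: 43.98
tool_pos: [0.4161, -0.2114, 0.1271]
orientation: [0.206, -3.135, -0.0]
force: [0.1, 0.6, -2.7]
opening: 0.0176
gripper_force: 45.0
```

{"api": "apply_moves", "payload": {"delta_pos": [[0,0,0.1],[0,0,0],[0,0,0]], "twist": [0,0,0]}}

```text
t: 44.35
tool_pos: [0.4163, -0.2115, 0.1267]
orientation: [-0.206, 3.135, -0.0]
force: [-3.7, 2.0, 6.1]
opening: 0.0174
gripper_force: 45.0
```

Contact came at the expected height, so I'll release and withdraw.

{"api": "apply_moves", "payload": {"delta_pos": [[0,0,0],[0,0,0],[0,0,0],[0,0,-1],[0,0,-2],[0,0,-4],[0,0,-5],[0,0,-5]], "twist": [0,0,0,0,0,0,0,0], "gripper": 4.5}}

```text
t: 45.35
tool_pos: [0.416, -0.2113, 0.2984]
orientation: [-0.206, 3.134, -0.001]
force: [0.6, -0.0, -0.1]
opening: 0.0451
gripper_force: 0.0
```

{"api": "apply_moves", "payload": {"delta_pos": [[0,5,0],[0,5,0],[0,5,0],[0,5,0],[0,5,0],[0,5,0],[0,0,0],[0,0,0]], "twist": [0,0,0,0,0,0,0,0]}}

```text
t: 46.35
tool_pos: [0.377, 0.0858, 0.2966]
orientation: [-0.207, 3.134, -0.001]
force: [-0.2, -0.5, -0.5]
opening: 0.0449
gripper_force: 0.0
```

Run:
```python
from h import *
t=cam("top");s=cam("scene");print(robot.read_state()["force"].round(1))
f=t["frame"].astype(int)
print("plate",rect(t,f.max(2)<55,.1,(378,250,402,300)))
a=cv2.resize(t["frame"][170:325,230:450],None,fx=2,fy=2,interpolation=cv2.INTER_CUBIC)
b=cv2.resize(s["frame"][120:290,100:400],None,fx=1.65,fy=1.65,interpolation=cv2.INTER_CUBIC)
W=np.zeros((600,640,3),np.uint8);W[:310,:440]=a;W[312:312+b.shape[0],:b.shape[1]]=b
cv2.imwrite("pics/end.png",W[:,:,::-1])
```

```text
[ 0.1 -0.1  0.4]
plate ((417.3, -210.9), (101.2, 32.2), 7.6, 410)
```

View pics/end.png

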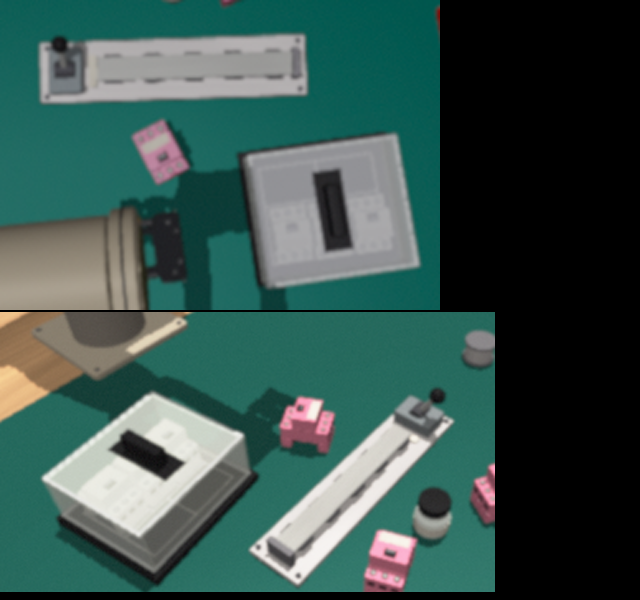

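The cover sits squarely and flat on the slab over the three modules. The rail is empty, the lever is off, and the spool, jar and pink look-alikes are where they were.

```bash
python3 -c "
from h import *
print(robot.close_job())"
```

```text
the job is handed in; nothing more can be done
None
```

I pushed the isolator fully off, stood the three modules in outlines 1–3 on the slab, set the dust cover flat and square over them, and handed the job in at about 46 s of arm time; no verdict came back.

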